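# Fit the sprung dust cap on the grinder's dust port

### The job

Close the open round dust port with the sprung cap that lies in the plywood tray: lift the cap out, set it down and let go, take it again by its two side tabs, pinch them together, fit the cap on the port and let the tabs spread under the rim. Leave the cap latched, flat and fully home on the rim and let go of it; leave the grinding wheel in its tray and do not knock the vase over.

Things in the scene. Friction and masses are not known exactly. Their poses are not given: they have to be found in the camera images.
- cap_mid (a point): Grey plastic dust cap, 74 mm across, 66 mm tall, 0.15 to 0.25 kg. This point is on its axis, 33 mm above its underside (half-way up); z up, y through the two tabs. Round plate of 37 mm radius, 14 to 18 mm above the underside. Below it, outward toes of the tabs and two ribs at x = +-21 mm, on which it stands level.
- cap_grip (a point): Point to hold the cap's upright middle grip, on the axis, 54 mm above the underside. The grip is 12 mm thick along the cap's x, 28 mm long along y, and reaches from 18 to 66 mm above the underside.
- tab_a_pad (a point): Middle of the outer face of the finger tab at +y of the cap, 34 mm above the cap's underside. The tab is upright, from 19 to 48 mm above the underside (plate top at 18 mm), 20 mm wide along x, 5 mm thick; outer face 33 mm from the axis when free (66 mm over both tabs), 24.5 mm when fully pinched (49 mm over both).
- tab_b_pad (a point): The same on the tab at -y of the cap. Each tab's toe is 6 mm thick, at the very bottom of the cap, and reaches 31.5 mm from the axis when free (too wide for the port), 23 mm when fully pinched.
- tab_a (a joint): Inward travel of the tab at +y: 0 spread, 0.0085 m fully pinched (its stop). A spring pushes it outward, 3 N at 0, 9 N fully pinched. Latched in the port it rests at about 0.001 m.
- tab_b (a joint): The same for the tab at -y of the cap.
- port_rim (a point): Centre of the port's open mouth at the top of the rim, 90 mm above the bench; z up. Mouth 55 mm in diameter through a lip 6 mm thick; below the lip the bore is 68 mm wide and clear to 45 mm below the rim. The cap goes in at any yaw, only with both tabs pinched; home, its plate rests on the rim, cap_mid is 19 mm above this point and the toes are 2 mm under the lip.
- port: The fixed dust port: grey sheet-metal box 130 x 130 x 45 mm with an upright round metal collar, 76 mm outside diameter and 45 mm tall, on its top, and a short pipe on its +x side. Origin at the centre of its underside.
- tray: Fixed plywood tray 202 (x) by 174 mm (y), walls 6 mm thick, 56 mm high, floor 5 mm; origin under its centre. A wall at y = 0 makes two lanes 78 mm wide. The cap lies in one, tabs 6 mm from the side walls: no room for fingers. Tray and port stand on opposite sides (y) of the bench, either way round; between them, nearer than the vase, is room to put the cap down.
- wheel_mid (a point): Centre of the grey stone grinding wheel, 70 mm in diameter, 26 mm thick, lying flat in the other lane of the tray. To be left there.
- vase_mid (a point): Blue glazed vase, 115 mm tall, 72 mm at its widest; this point is on its axis half-way up. It stands beyond the middle of the bench.
There are look-alikes about, which are no part of the job. What is shaped like the part that bears cap_mid but pink or red is not meant.

How it is judged:
On the way, in this order (a step that is already met when the one before it is completed fails the run):
1. the cap has been taken out of the tray, put down and let go (distance of cap_mid from where it was at the start of the episode above 0.1 m and contact force between the fingers and cap below 0.1 N and contact force between cap and tray below 0.05 N and contact force between cap and anything else above 0.5 N and linear speed of cap below 0.02 m/s), for 0.2 s.
2. both tabs of the cap are pinched in while the cap is over or in the port (value of joint each of tab_a, tab_b above 0.0045 m and horizontal distance between cap_mid and port_rim below 0.015 m and z of cap_mid in the frame of port_rim below 0.06 m), for 0.1 s.
At the end, for the whole second after the job is handed in: The cap is at rest on the port: its axis within 5 mm of the port's axis, its plate on the rim (cap_mid 16 to 21.5 mm above port_rim), tilted less than 0.06 rad, both tabs spread under the lip (joint values under 3 mm) (horizontal distance between cap_mid and port_rim below 0.005 m and z of cap_mid in the frame of port_rim between 0.016 and 0.0215 m and angle between cap_mid's own z axis and vertical below 0.06 rad and value of joint each of tab_a, tab_b below 0.003 m and linear speed of cap below 0.02 m/s); the robot touches nothing.
It fails at once if the vase is knocked over (angle between vase_mid's own z axis and vertical above 0.6 rad).
It fails at once if the grinding wheel is lifted out of its tray (z of wheel_mid in the frame of tray above 0.055 m).
It also fails if it takes over 64 s, if anything falls off the work surface, if the arm or the gripper's body presses on something with over 40 N, if the wrist force passes 120 N, or if a joint passes its speed limit or range.

### The arm

A 7-joint arm with a two-finger parallel gripper is mounted at the origin on the work surface. World frame = base frame: x ahead of the robot, y to its left, z up, the work surface at z = 0. Lengths are in m, angles in rad, forces in N, time in s.
With the tool pointing down it reaches from about 0.375 to 0.925 m from the base axis. Payload 3.1 kg.
Tool frame: the origin (TCP) lies midway between the tips of the shut fingers; the grasp point (between the pads) lies 19 mm behind it; x points along the fingers, z is the direction in which the jaws open and shut, and the axes are right-handed (so a half turn about x gives the same grasp; the last joint's range is limited). The gripper opens to 85 mm and grips with 20 to 120 N. Pads are 22 mm wide; open, the fingers measure 114 mm over their backs; the gripper's body (76 mm by 85 mm) begins 54 mm behind the grasp point. The pads swing forward as they close: fully open they stand 13 mm farther back than shut.
Start: joints at [1.17, 0.383, 0.044, 1.598, -0.018, 1.161, -0.05], TCP at [0.194, -0.62, 0.231] pointing down, gripper open.
Joint ranges: [-2.61, 2.61], [-0.41, 2.15], [-1.48, 1.57], [0, 2.5], [-1.57, 4.71], [0.05, 1.97], [-2.85, 2.85]. Speed limits (rad/s): [2.79, 2.79, 3.14, 3.14, 3.14, 3.14, 3.14].

### API

Orientations are given as [roll, pitch, yaw] about the fixed x, y, z axes, in that order (R = Rz(yaw) Ry(pitch) Rx(roll)).
In Python, from station import sensors, eyes, order gives the robot as it stands.
- The arm moves only by the shell command python3 -m creep 'ROWS'. ROWS is JSON, a list of rows, each a list of 3 entries, a list of its own where there are three numbers: the shift along the tool's x, y, z in units of 40 mm (1.0 is 40 mm), then the turn, a rotation vector about the tool's x, y, z in units of 5 degrees (1.0 is 5 degrees), then the closure, from -1 (fully open) to 1 (shut). A call has 1 to 8 rows; each row shifts and turns the pose as measured when the row begins, along the tool's axes as they then stand; what a row does not reach is not made up. A row lasts 1/12 s, in which the tool goes at most 41.7 mm and 7.16 degrees, less where a joint would pass 70% of its speed; a pose out of reach is approached as far as the arm can. A call is refused whole if a number of a shift passes 1 or a number of a turn 1, either way. A call with a gripper value outside its range is refused whole. The fingers move at their own pace and stop on an object; the grip force is fixed at half the most. Time passes only in rows, so rows that do not move let the fingers close. It gives the time, the measured TCP pose, the force and the opening at its end, in the units of the state.
- sensors.state(): the state, without advancing time (a new reading comes with each control period).
- eyes.read_camera(name): name is "scene" or "top" or "wrist"; returns the picture (400x640x3 uint8, red, green, blue); there is no depth.
- eyes.camera_info(name): a dict with "K" (3x3 intrinsics, pixels), "rvec" (rotation vector, rad) and "tvec" (3), from world to camera coordinates, as OpenCV has them; the wrist camera has in their place "tool_from_camera" (4x4, takes a point from camera to tool coordinates, whose origin is the TCP and whose axes are the tool frame's). Camera axes: x right, y down, z forward; pixel columns grow to the right and rows downward; lengths in m; the calibration is good to about 2 mm. A picture is of the moment at which its call begins: read the wrist's pose just before it. camera_info takes no time and is no camera call.
- order.hand_in(): hands the job in, once; it reports no verdict.
The state is a dict: "clock": time; "joint_positions": joint angles; "joint_velocities": joint speeds; "effort": joint torques, N m; "position": TCP position; "ee_rot": TCP orientation; "wrist_force": force on the tool from outside, world axes, zero at the start; "ft_torque": the same for the moment, N m; "width": finger opening in m.
Only numpy, scipy, OpenCV 4.12 (cv2) and the standard library are available. Lean on these libraries where they do the work, as an engineer would, in place of code of your own. Each camera call takes 0.05 s, during which the arm holds its last target. There are 200 camera calls.

## Working session

There is one attempt and no reset: what is moved stays moved. The work goes in short steps, Python scripts to look and compute and a shell command to move; the robot and the scene stay as the last step left them, time stands still between calls to the robot, and variables do not carry over. Pictures are saved under pics/ and viewed, about 8 in all and at most 12, crops included, and the job is handed in when it is done.

```bash
ls; mkdir -p pics; cat > h.py <<'E'
import numpy as np, cv2
from station import sensors, eyes, order
from scipy.spatial.transform import Rotation as R
def cam(n):
    i=eyes.camera_info(n); K=np.array(i["K"],float)
    if n=="wrist":
        s=sensors.state(); T=np.array(i["tool_from_camera"]); Rt=R.from_euler('xyz',s["ee_rot"]).as_matrix()
        return K, Rt@T[:3,:3], Rt@T[:3,3]+np.array(s["position"])
    Rc=cv2.Rodrigues(np.array(i["rvec"],float))[0]
    return K, Rc.T, -Rc.T@np.array(i["tvec"],float).ravel()
def pix(c,u,v,z):
    K,Rw,o=c; d=Rw@np.linalg.inv(K)@np.array([u,v,1.]); return o+d*(z-o[2])/d[2]
def proj(c,p):
    K,Rw,o=c; q=K@(Rw.T@(np.array(p)-o)); return q[:2]/q[2]
def snap(n,f,crop=None,s=1):
    im=np.array(eyes.read_camera(n)); cv2.imwrite("pics/raw_"+f,im[:,:,::-1])
    if crop: a,b,c,d=crop; im=im[b:d,a:c]
    cv2.imwrite("pics/"+f,cv2.resize(im,None,fx=s,fy=s,interpolation=cv2.INTER_CUBIC)[:,:,::-1])
def show():
    s=sensors.state(); m=R.from_euler('xyz',s["ee_rot"]).as_matrix()
    print(s["clock"],np.round(s["position"],4),"w",round(s["width"],4),"F",np.round(s["wrist_force"],1)); print(np.round(m,3))
def go(p,yaw=None):
    "print the tool-axes shift (units) to world TCP p, and turn (units) to tool down with jaw axis z at yaw"
    s=sensors.state(); m=R.from_euler('xyz',s["ee_rot"])
    print("shift",np.round(m.inv().apply(np.array(p)-s["position"])/.04,2))
    if yaw is not None:
        best=None
        for k in (0,np.pi):
            z=np.array([np.cos(yaw+k),np.sin(yaw+k),0]); x=np.array([0,0,-1.]); y=np.cross(z,x)
            t=R.from_matrix(np.c_[x,y,z]); r=(m.inv()*t).as_rotvec()
            if best is None or np.linalg.norm(r)<np.linalg.norm(best): best=r
        print("turn",np.round(np.degrees(best)/5,2))
E
python3 - <<'E'
from h import *
show(); print(sensors.state()["joint_positions"])
snap("scene","s0.png"); snap("top","t0.png")
for n in("scene","top"): print(n,cam(n)[2],cam(n)[1][:,2])
E
```

```text
pics
0.0 [ 0.1936 -0.6195  0.2299] w 0.0854 F [ 0.2 -0.  -0.6]
[[-0.001  0.954  0.298]
 [ 0.003  0.298 -0.954]
 [-1.    -0.    -0.003]]
[ 1.17020374  0.38385702  0.04380154  1.59958296 -0.01792709  1.16122255
 -0.04990899]
scene [ 0.99759622 -0.60242687  0.63506928] [-0.41093059  0.70258616 -0.58095503]
top [0.50297838 0.04133262 1.00134231] [ 0.11066413  0.00523384 -0.99384408]
```

View pics/t0.png

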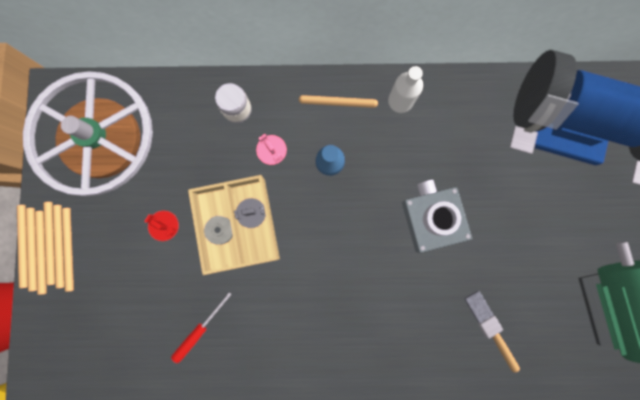

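View pics/s0.png

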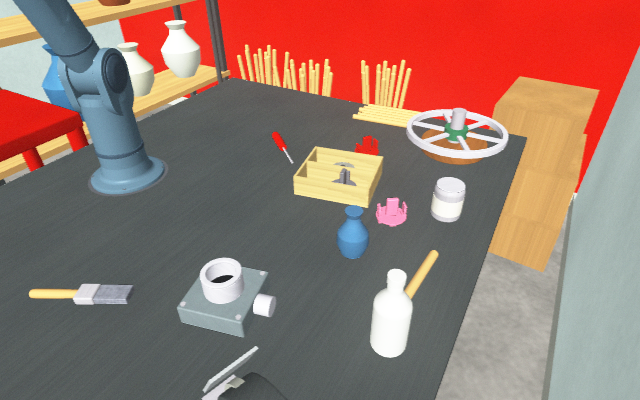

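```bash
python3 - <<'E'
from h import *
im=cv2.imread("pics/raw_t0.png")
a=cv2.resize(im[165:285,180:290],None,fx=5,fy=5,interpolation=cv2.INTER_CUBIC)[:, :400*5//5+150]
b=cv2.resize(im[170:260,395:480],None,fx=3,fy=3,interpolation=cv2.INTER_CUBIC)
o=np.zeros((600,550+255,3),np.uint8)[:, :800]; o[:,:550]=a[:600]; o[:270,545:800]=b[:,:255]
cv2.imwrite("pics/c0.png",o)
E
```

```text
(no output)
```

View pics/c0.png

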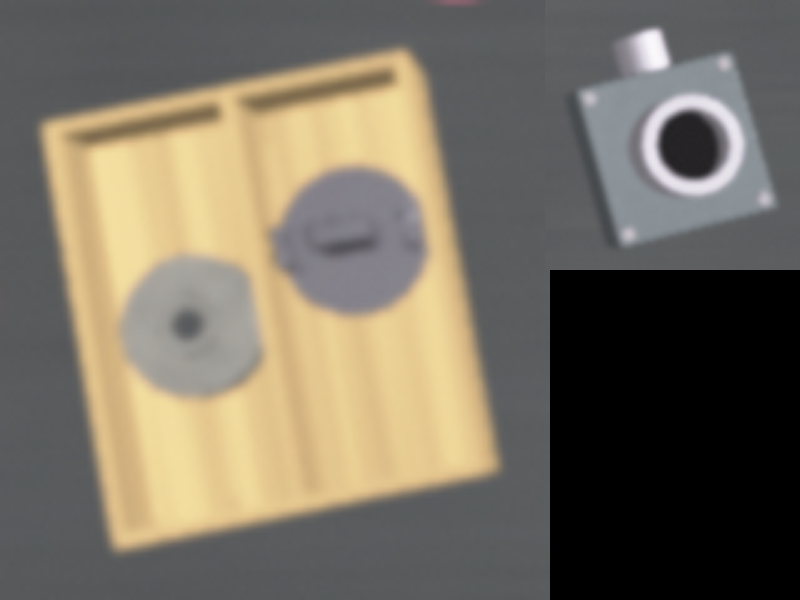

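```bash
python3 - <<'E'
from h import *
c=cam("top")
f=lambda u,v,z:pix(c,180+u/5,165+v/5,z)
P=[f(u,v,.056) for u,v in((42,125),(410,50),(498,468),(115,548))]
for p in P: print(np.round(p,4))
print("sides",[round(np.linalg.norm(P[i]-P[(i+1)%4]),4) for i in range(4)],"ctr",np.mean(P,0))
d=P[0]+P[1]-P[2]-P[3]; print("tray x yaw deg",np.degrees(np.arctan2(d[1],d[0])))
print("cap plate",f(350,240,.023), "rad",(np.linalg.norm(f(425,240,.023)-f(275,240,.023)))/2, "griptop",f(343,230,.071), "wheel",f(191,326,.031))
print("rim",pix(c,444,218.3,.09),"diam",np.linalg.norm(pix(c,444+17,218.3,.09)-pix(c,444-17,218.3,.09)))
print("vase", pix(c,330,160,.06))
tgt=f(343,230,.071)
go([tgt[0],tgt[1],.23],np.radians(0))
E
```

```text
[0.6397 0.3582 0.056 ]
[0.6736 0.1849 0.056 ]
[0.4774 0.1429 0.056 ]
[0.4426 0.3193 0.056 ]
sides [np.float64(0.1767), np.float64(0.2006), np.float64(0.1798), np.float64(0.2009)] ctr [0.55834592 0.25134499 0.056     ]
tray x yaw deg 11.615919933522942
cap plate [0.58663282 0.21836078 0.023     ] rad 0.036358898816574385 griptop [0.58718394 0.21294867 0.071     ] wheel [0.54546062 0.29264056 0.031     ]
rim [ 0.56451447 -0.22993275  0.09      ] diam 0.0761941076267008
vase [0.70707606 0.0238027  0.06      ]
shift [  0.04  15.6  -16.93]
turn [-14.53  -0.02  -0.02]
```

```bash
python3 -m creep '[[[0,0.66,-0.7],[-1,0,0],-1],[[0,0.72,-0.64],[-1,0,0],-1],[[0,0.77,-0.58],[-1,0,0],-1],[[0,0.82,-0.51],[-1,0,0],-1],[[0,0.86,-0.43],[-1,0,0],-1],[[0,0.9,-0.36],[-1,0,0],-1],[[0,0.93,-0.28],[-1,0,0],-1],[[0,0.95,-0.2],[-1,0,0],-1]]' ; python3 -c "
from h import *
show();go([.5869,.2165,.23],np.radians(11.6))"
```

```text
clock: 0.77
position: [0.3201, -0.3372, 0.2229]
ee_rot: [-2.783, 1.559, 2.94]
wrist_force: [0.8, -0.4, 0.5]
width: 0.0853
0.7667 [ 0.3201 -0.3372  0.2229] w 0.0853 F [ 0.8 -0.4  0.5]
[[-0.012  0.531  0.847]
 [ 0.002  0.847 -0.531]
 [-1.    -0.004 -0.011]]
shift [-0.22 15.27 -1.7 ]
turn [-8.73 -0.14 -0.  ]
```

```bash
python3 -m creep '[[[0,0.99,-0.1],[-1,0,0],-1],[[0,1,0],[-1,0,0],-1],[[0,1,0.07],[-1,0,0],-1],[[0,0.98,0.15],[-1,0,0],-1],[[0,0.97,0.24],[-1,0,0],-1],[[0,0.94,0.33],[-1,0,0],-1],[[0,0.91,0.41],[-1,0,0],-1],[[0,0.87,0.49],[-1,0,0],-1]]' ; python3 -c "
from h import *
show();go([.5869,.2165,.23],np.radians(11.6))"
```

```text
clock: 1.43
position: [0.4568, -0.034, 0.2196]
ee_rot: [2.979, 1.556, -3.133]
wrist_force: [1.4, -1.1, 0.3]
width: 0.0855
1.4333 [ 0.4568 -0.034   0.2196] w 0.0855 F [ 1.4 -1.1  0.3]
[[-0.015 -0.17   0.985]
 [-0.     0.985  0.17 ]
 [-1.     0.002 -0.014]]
shift [-0.31  5.62  4.27]
turn [-0.36 -0.17 -0.03]
```

```bash
python3 -m creep '[[[-0.03,0.79,0.6],[-0.3,-0.1,0],-1],[[-0.03,0.79,0.6],[0,0,0],-1],[[-0.03,0.79,0.6],[0,0,0],-1],[[-0.03,0.79,0.6],[0,0,0],-1],[[0,0.79,0.6],[0,0,0],-1],[[0,0.79,0.6],[0,0,0],-1],[[0,0.5,0.3],[0,0,0],-1],[[0,0,0],[0,0,0],-1]]' ; python3 - <<'E'
from h import *
show();go([.5869,.2165,.23],np.radians(11.6)); c=cam("wrist"); print(c[2],c[1][:,2]); print(proj(c,[.5869,.2165,.071]))
snap("wrist","w1.png")
E
```

```text
clock: 2.1
position: [0.5696, 0.2236, 0.2208]
ee_rot: [2.263, 1.559, 2.474]
wrist_force: [-0.8, 1.1, -0.4]
width: 0.0855
2.1 [0.5696 0.2236 0.2208] w 0.0855 F [-0.8  1.1 -0.4]
[[-0.009 -0.209  0.978]
 [ 0.007  0.978  0.209]
 [-1.     0.009 -0.008]]
shift [-0.24 -0.26  0.38]
turn [ 0.1  -0.09 -0.1 ]
[0.55696063 0.28797367 0.36328157] [ 0.04569396 -0.24830061 -0.96760471]
[338.69134863 201.0671511 ]
```

View pics/w1.png

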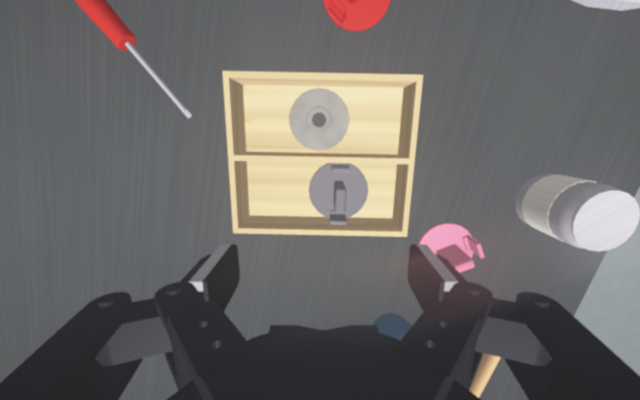

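```bash
python3 - <<'E'
import cv2
im=cv2.imread("pics/raw_w1.png")[60:245,215:435]
cv2.imwrite("pics/w1c.png",cv2.resize(im,None,fx=3.2,fy=3.2,interpolation=cv2.INTER_CUBIC))
E
```

```text
(no output)
```

View pics/w1c.png

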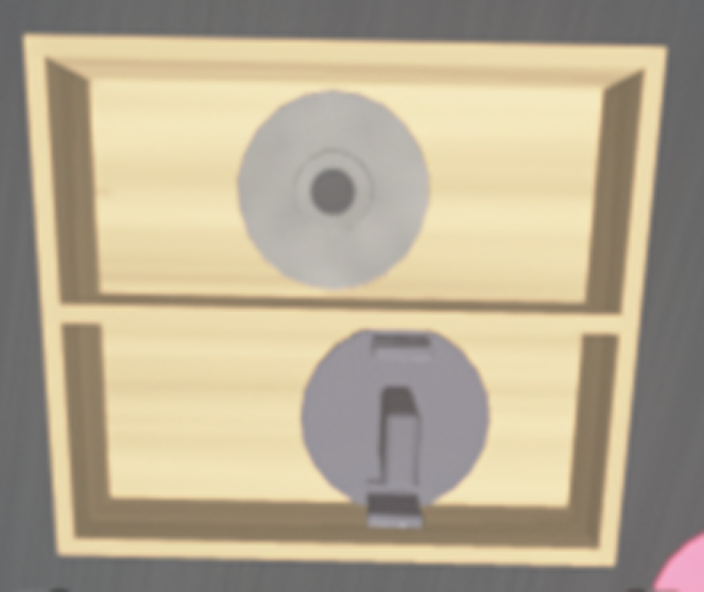

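```bash
cat >> h.py <<'E'
E
python3 - <<'E'
from h import *
c=cam("wrist")
f=lambda u,v,z:pix(c,215+u/3.2,60+v/3.2,z)
g=f(403,450,.071);p=f(395,418,.023);a=f(402,342,.053);b=f(395,522,.053)
for q in(g,p,a,b,(a+b)/2):print(np.round(q,4))
P=[f(u,v,.056) for u,v in((25,36),(666,47),(616,565),(58,553))]
d=P[1]-P[0]+P[2]-P[3];print("tray yaw",np.degrees(np.arctan2(d[1],d[0])),np.mean(P,0)); d=a-b;print("cap y",np.degrees(np.arctan2(-d[0],d[1])))
g[:2]=(g[:2]*2+p[:2]+(a+b)[:2]/2)/4;print(g)
go([g[0],g[1],.040],np.radians(12.))
E
```

```text
[0.5885 0.2151 0.071 ]
[0.5878 0.2151 0.023 ]
[0.5815 0.2479 0.053 ]
[0.5936 0.1839 0.053 ]
[0.5876 0.2159 0.053 ]
tray yaw 10.925344553297602 [0.55928912 0.25160548 0.056     ]
cap y 10.654826807977615
[0.58808128 0.21530436 0.071     ]
shift [ 4.5  -0.28  0.47]
turn [ 0.01 -0.1  -0.08]
```

```bash
python3 -m creep '[[[0.3,-0.28,0.47],[0.2,-0.1,-0.1],-1],[[0.7,0,0],[0,0,0],-1],[[0.8,0,0],[0,0,0],-1],[[0.8,0,0],[0,0,0],-1],[[0.8,0,0],[0,0,0],-1],[[0.6,0,0],[0,0,0],-1],[[0.3,0,0],[0,0,0],-1],[[0,0,0],[0,0,0],-1]]' ; python3 -c "
from h import *
show();go([.588,.2155,.040],np.radians(11))"
```

```text
clock: 2.82
position: [0.5918, 0.1983, 0.0417]
ee_rot: [-1.638, 1.556, -1.457]
wrist_force: [0.3, 0.3, -1.2]
width: 0.0856
2.8167 [0.5918 0.1983 0.0417] w 0.0856 F [ 0.3  0.3 -1.2]
[[ 0.002 -0.18   0.984]
 [-0.015  0.984  0.18 ]
 [-1.    -0.015 -0.001]]
shift [ 0.04  0.44 -0.02]
turn [-0.13 -0.01  0.17]
```

```bash
python3 -m creep '[[[0.03,0.42,-0.02],[-0.1,0,0.17],-1],[[0,0,0],[0,0,0],-1],[[0,0,0],[0,0,0],-1]]' ; python3 -c "
from h import *
show();go([.588,.2155,.040],np.radians(11))"
```

```text
clock: 3.07
position: [0.5887, 0.213, 0.0418]
ee_rot: [-2.045, 1.57, -1.859]
wrist_force: [0.0, -0.7, 0.3]
width: 0.0851
3.0667 [0.5887 0.213  0.0418] w 0.0851 F [ 0.  -0.7  0.3]
[[-0.    -0.185  0.983]
 [-0.001  0.983  0.185]
 [-1.    -0.001 -0.   ]]
shift [ 0.04  0.07 -0.01]
turn [-0.07 -0.    0.01]
```

```bash
python3 -m creep '[[[0.04,0.06,-0.01],[-0.1,0,0],-1],[[0,0,0],[0,0,0],1],[[0,0,0],[0,0,0],1],[[0,0,0],[0,0,0],1],[[0,0,0],[0,0,0],1],[[0,0,0],[0,0,0],1],[[0,0,0],[0,0,0],1],[[0,0,0],[0,0,0],1]]' ; python3 -m creep '[[[0,0,0],[0,0,0],1],[[0,0,0],[0,0,0],1],[[0,0,0],[0,0,0],1],[[0,0,0],[0,0,0],1],[[-0.2,0,0],[0,0,0],1],[[-0.4,0,0],[0,0,0],1],[[-0.6,0,0],[0,0,0],1],[[-0.6,0,0],[0,0,0],1]]'; python3 -c "
from h import *
show();snap('scene','s1.png',(250,80,450,260),2)"
```

```text
clock: 3.73
position: [0.5914, 0.2191, 0.0472]
ee_rot: [0.105, 1.56, 0.302]
wrist_force: [0.4, 0.3, -2.0]
width: 0.0112
clock: 4.4
position: [0.5837, 0.2156, 0.1127]
ee_rot: [-3.068, 1.562, -2.869]
wrist_force: [0.8, -0.7, -2.5]
width: 0.0111
4.4 [0.5837 0.2156 0.1127] w 0.0111 F [ 0.8 -0.7 -2.5]
[[-0.009 -0.197  0.98 ]
 [-0.002  0.98   0.197]
 [-1.    -0.001 -0.009]]
```

```bash
python3 -m creep '[[[-0.8,0,0],[0,0,0],1],[[-0.4,-0.2,0],[0,0,0],1],[[0,-0.8,-0.1],[0,0,0],1],[[0,-0.9,-0.2],[0,0,0],1],[[0,-0.9,-0.2],[0,0,0],1],[[0,-0.9,-0.2],[0,0,0],1],[[0,-0.6,-0.2],[0,0,0],1],[[0,0,0],[0,0,0],1]]'; python3 -c "
from h import *
show();go([.52,-.01,.10],np.radians(0));print(sensors.state()['joint_positions'])"
```

```text
clock: 5.12
position: [0.586, 0.0405, 0.1705]
ee_rot: [0.364, 1.563, 0.575]
wrist_force: [0.3, -2.5, -2.4]
width: 0.0109
5.1167 [0.586  0.0405 0.1705] w 0.0109 F [ 0.3 -2.5 -2.4]
[[ 0.006 -0.209  0.978]
 [ 0.004  0.978  0.209]
 [-1.     0.003  0.007]]
shift [ 1.75 -0.9  -1.89]
turn [ 2.41  0.08 -0.04]
[ 0.40159049  0.40247769 -0.65501562  1.78731427  0.27742901  1.03858463
 -0.14510478]
```

View pics/s1.png

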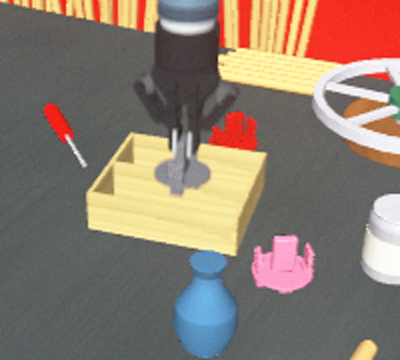

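```bash
python3 -m creep '[[[0.3,-0.2,-0.6],[0.8,0,0],1],[[0.4,-0.3,-0.6],[0.8,0,0],1],[[0.4,-0.3,-0.6],[0.7,0,0],1],[[0.5,0,0],[0,0,0],1],[[0.2,0,0],[0,0,0],1],[[0,0,0],[0,0,0],1],[[0,0,0],[0,0,0],1]]'; python3 -c "
from h import *
show();go([.52,-.01,.052],np.radians(0))"
```

```text
clock: 5.7
position: [0.5167, -0.005, 0.0952]
ee_rot: [0.434, 1.561, 0.427]
wrist_force: [0.2, 0.8, -1.3]
width: 0.0112
5.7 [ 0.5167 -0.005   0.0952] w 0.0112 F [ 0.2  0.8 -1.3]
[[ 0.009  0.007  1.   ]
 [ 0.004  1.    -0.007]
 [-1.     0.004  0.009]]
shift [ 1.08 -0.13  0.07]
turn [-0.08  0.1  -0.05]
```

```bash
python3 -m creep '[[[0.5,0,0],[0,0.1,0],1],[[0.4,0,0],[0,0,0],1],[[0.1,0,0],[0,0,0],1],[[0,0,0],[0,0,0],1],[[0,0,0],[0,0,0],1]]'; python3 -m creep '[[[0.1,0,0],[0,0,0],1],[[0,0,0],[0,0,0],1]]';python3 -m creep '[[[0.1,0,0],[0,0,0],1],[[0,0,0],[0,0,0],1]]'
```

```text
clock: 6.12
position: [0.526, 0.0004, 0.0602]
ee_rot: [0.505, 1.556, 0.504]
wrist_force: [0.7, 0.0, -2.7]
width: 0.0105
clock: 6.28
position: [0.5285, 0.0014, 0.0582]
ee_rot: [0.414, 1.551, 0.415]
wrist_force: [0.1, -0.4, -2.9]
width: 0.0104
clock: 6.45
position: [0.5301, 0.0017, 0.0555]
ee_rot: [0.351, 1.549, 0.352]
wrist_force: [-1.0, 0.5, -2.1]
width: 0.0106
```

```bash
python3 -m creep '[[[0.15,0,-0.1],[0,0.2,0],1],[[0.1,0,0],[0,0.1,0],1],[[0,0,0],[0,0,0],1]]'; python3 -m creep '[[[0.1,0,0],[0,0,0],1],[[0,0,0],[0,0,0],1]]';python3 -m creep '[[[0.1,0,0],[0,0,0],1],[[0,0,0],[0,0,0],1]]'; python3 -c "
from h import *
show();go([.52,-.01,.042],np.radians(0))"
```

```text
clock: 6.7
position: [0.5265, 0.0015, 0.0454]
ee_rot: [2.262, 1.562, 2.262]
wrist_force: [0.2, -0.5, -2.6]
width: 0.0107
clock: 6.87
position: [0.5273, 0.0016, 0.0418]
ee_rot: [2.258, 1.562, 2.258]
wrist_force: [-1.7, 0.4, 1.4]
width: 0.0109
clock: 7.03
position: [0.5283, 0.002, 0.0429]
ee_rot: [2.74, 1.563, 2.74]
wrist_force: [0.2, 0.3, -3.0]
width: 0.0111
7.0333 [0.5283 0.002  0.0429] w 0.0111 F [ 0.2  0.3 -3. ]
[[-0.008  0.     1.   ]
 [ 0.003  1.    -0.   ]
 [-1.     0.003 -0.008]]
shift [ 0.02 -0.3  -0.21]
turn [-0.01 -0.09 -0.04]
```

```bash
python3 -m creep '[[[0.08,0,0],[0,0,0],1],[[0,0,0],[0,0,0],1]]';python3 -m creep '[[[0.1,0,0],[0,0,0],1],[[0,0,0],[0,0,0],1]]'
```

```text
clock: 7.2
position: [0.5304, 0.0024, 0.042]
ee_rot: [2.597, 1.566, 2.597]
wrist_force: [0.2, -0.7, -2.5]
width: 0.0109
clock: 7.37
position: [0.5319, 0.0026, 0.0425]
ee_rot: [-2.949, 1.567, -2.95]
wrist_force: [0.4, -0.8, -2.7]
width: 0.0105
```

```bash
python3 -m creep '[[[0.15,0,-0.1],[0,0,0],1],[[0.1,0,0],[0,0,0],1]]';python3 -m creep '[[[0.15,0,0],[0,0,0],1],[[0.1,0,0],[0,0,0],1]]'
```

```text
clock: 7.53
position: [0.533, 0.0029, 0.0414]
ee_rot: [-1.327, 1.565, -1.329]
wrist_force: [-17.4, -1.1, 37.7]
width: 0.0104
clock: 7.7
position: [0.5331, 0.0031, 0.0416]
ee_rot: [-1.875, 1.556, -1.877]
wrist_force: [-9.2, -1.3, 23.0]
width: 0.011
```

```bash
python3 -m creep '[[[0,0,0],[0,0,0],-1],[[0,0,0],[0,0,0],-1],[[0,0,0],[0,0,0],-1],[[0,0,0],[0,0,0],-1],[[0,0,0],[0,0,0],-1],[[0,0,0],[0,0,0],-1],[[-0.3,0,0],[0,0,0],-1],[[-0.6,0,0],[0,0,0],-1]]';python3 -m creep '[[[-0.8,0,0],[0,0,0],-1],[[-0.9,0,0],[0,0,0],-1],[[-0.6,0,0],[0,0,0],-1],[[-0.2,0,0],[0,0,0],-1],[[0,0,0],[0,0,0],-1]]'; python3 - <<'E'
from h import *
show(); snap("wrist","w2.png"); np.save("w2.npy",np.array([*cam("wrist")],dtype=object),allow_pickle=True);snap("top","t2.png"); c=cam("wrist");print(proj(c,[.533,.003,.066]))
E
```

```text
clock: 8.37
position: [0.528, 0.0032, 0.0717]
ee_rot: [-2.44, 1.551, -2.443]
wrist_force: [-0.2, -0.6, 0.2]
width: 0.0854
clock: 8.78
position: [0.5303, 0.005, 0.1801]
ee_rot: [-2.399, 1.553, -2.401]
wrist_force: [-0.2, -0.2, 0.0]
width: 0.0855
8.7833 [0.5303 0.005  0.1801] w 0.0855 F [-0.2 -0.2  0. ]
[[-0.013  0.002  1.   ]
 [-0.012  1.    -0.002]
 [-1.    -0.012 -0.013]]Traceback (most recent call last):
  File "<stdin>", line 2, in <module>
ValueError: could not broadcast input array from shape (3,3) into shape (3,)
```

View pics/w2.png

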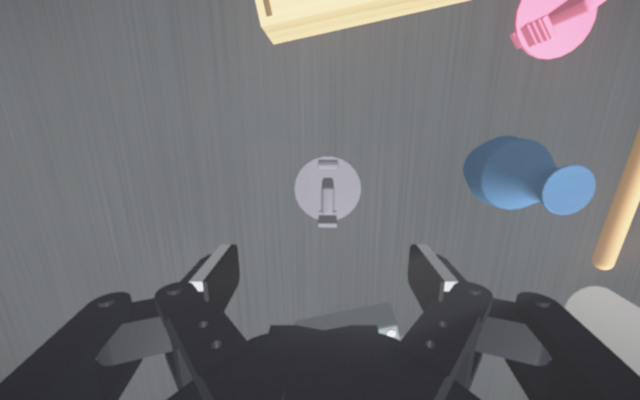

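```bash
python3 - <<'E'
from h import *
c=cam("wrist")
a=pix(c,328.3,160,.048);b=pix(c,327.3,225,.048);p=pix(c,328,188.5,.018)
print(a,b,(a+b)/2,np.linalg.norm(a-b),p); print(proj(c,[.533,.003,.066]),proj(c,[.533,.003,.018]))
d=a-b;print("cap y yaw", np.degrees(np.arctan2(d[1],d[0])))
go([.531,.003,.18],np.radians(90)); print(sensors.state()["joint_positions"])
E
```

```text
[0.53320863 0.03749332 0.048     ] [ 0.53232057 -0.02904474  0.048     ] [0.5327646  0.00422429 0.048     ] 0.0665439947195566 [0.53306423 0.00230924 0.018     ]
[328.07228842 199.57505629] [327.94254663 187.8862684 ]
cap y yaw 89.2353371932376
shift [-0.02 -0.05  0.02]
turn [17.98 -0.02  0.23]
[ 0.45738849  0.28405435 -0.62718744  1.90026446  0.20363     1.03373379
 -0.26016603]
```

```bash
T='x'; python3 -m creep '[[[0,0,0],[1,0,0],-1],[[0,0,0],[1,0,0],-1],[[0,0,0],[1,0,0],-1],[[0,0,0],[1,0,0],-1],[[0,0,0],[1,0,0],-1],[[0,0,0],[1,0,0],-1],[[0,0,0],[1,0,0],-1],[[0,0,0],[1,0,0],-1]]'; python3 -m creep '[[[0,0,0],[1,0,0],-1],[[0,0,0],[1,0,0],-1],[[0,0,0],[1,0,0],-1],[[0,0,0],[1,0,0],-1],[[0,0,0],[1,0,0],-1],[[0,0,0],[1,0,0],-1],[[0,0,0],[1,0,0],-1],[[0,0,0],[1,0,0],-1]]'; python3 -c "
from h import *
show();go([.5645,-.23,.23],np.radians(90)); print(sensors.state()['joint_positions'])"
```

```text
clock: 9.5
position: [0.5186, 0.0034, 0.1628]
ee_rot: [-2.168, 1.528, -2.9]
wrist_force: [0.3, 0.1, -0.3]
width: 0.0852
clock: 10.17
position: [0.5033, 0.0019, 0.1422]
ee_rot: [-1.555, 1.491, -3.021]
wrist_force: [-0.2, 0.2, -0.3]
width: 0.0856
10.1667 [0.5033 0.0019 0.1422] w 0.0856 F [-0.2  0.2 -0.3]
[[-0.079  0.991  0.104]
 [-0.01   0.104 -0.995]
 [-0.997 -0.08   0.001]]
shift [-2.25  0.74  5.93]
turn [1.2  0.06 0.91]
[ 0.26730171  0.28999448 -0.40230719  1.95206116  0.13260275  1.0056699
 -1.66635983]
```

```bash
python3 -m creep '[[[-0.7,0.1,0.5],[0.6,0,0.4],-1],[[-0.5,0.1,0.8],[0.6,0,0.3],-1],[[-0.4,0.1,0.9],[0.2,0,0.2],-1],[[-0.3,0.1,0.9],[0,0,0],-1],[[-0.2,0.2,0.9],[0,0,0],-1],[[-0.1,0.1,0.8],[0,0,0],-1],[[0,0,0.5],[0,0,0],-1],[[0,0,0],[0,0,0],-1]]'; python3 -m creep '[[[0,0,0],[0,0,0],-1],[[0,0,0],[0,0,0],-1]]'; python3 - <<'E'
from h import *
show(); snap("wrist","w3.png");c=cam("wrist");u=proj(c,[.5645,-.23,.09]);print(u); go([.5645,-.23,.23],np.radians(90))
u=u.astype(int);im=cv2.imread("pics/raw_w3.png");x0=max(0,u[0]-80);y0=max(0,u[1]-60);print(x0,y0)
cv2.imwrite("pics/w3c.png",cv2.resize(im[y0:y0+120,x0:x0+160],None,fx=4.5,fy=4.5,interpolation=cv2.INTER_CUBIC))
E
```

```text
clock: 10.83
position: [0.5248, -0.2141, 0.2119]
ee_rot: [-1.5, 1.537, -3.087]
wrist_force: [-0.2, -0.0, 0.1]
width: 0.0853
clock: 11.0
position: [0.5221, -0.2146, 0.2076]
ee_rot: [-1.579, 1.53, 3.113]
wrist_force: [0.8, 0.4, -0.0]
width: 0.0851
11.0 [ 0.5221 -0.2146  0.2076] w 0.0851 F [ 0.8  0.4 -0. ]
[[-0.041  0.999 -0.02 ]
 [ 0.001 -0.02  -1.   ]
 [-0.999 -0.041 -0.   ]]
[341.81831134 145.77210485]
shift [-0.61  1.05  0.39]
turn [-0.21 -0.02  0.47]
261 85
```

View pics/w3c.png

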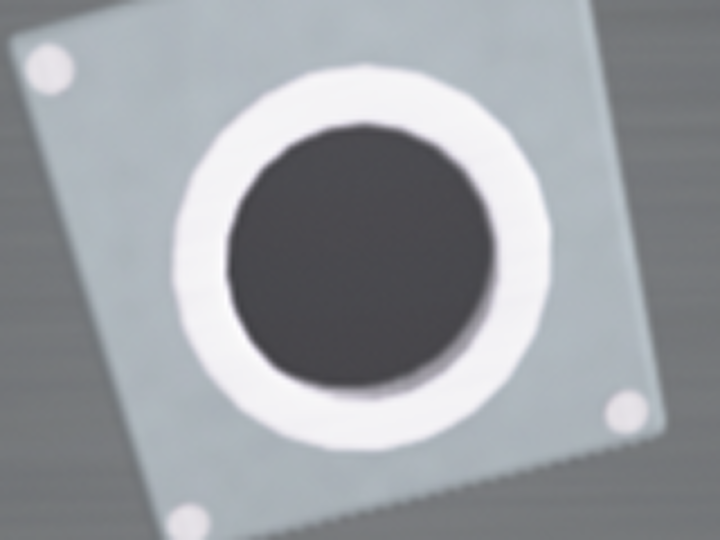

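```bash
python3 - <<'E'
from h import *
c=cam("wrist"); f=lambda u,v:pix(c,261+u/4.5,85+v/4.5,.09)
a=f(173,258);b=f(551,254);d=f(362,66);e=f(364,451)
print(a,b,d,e,np.linalg.norm(a-b),np.linalg.norm(d-e),(a+b+d+e)/4)
a=f(228,258);b=f(497,258);d=f(362,123);e=f(363,398)
print(np.linalg.norm(a-b),np.linalg.norm(d-e),(a+b+d+e)/4)
go([.533,.003,.12],np.radians(-90.8))
E
```

```text
[ 0.56826439 -0.19221008  0.09      ] [ 0.56758857 -0.26706287  0.09      ] [ 0.60338454 -0.22967357  0.09      ] [ 0.52810043 -0.23007284  0.09      ] 0.07485584162316025 0.07528516448744324 [ 0.56683448 -0.22975484  0.09      ]
0.05330296685974659 0.05376996040203076 [ 0.56685848 -0.2297636   0.09      ]
shift [ 2.18  0.26 -5.42]
turn [-0.05 -0.01  0.47]
```

```bash
python3 -m creep '[[[0,0.1,-0.5],[0,0,0.4],-1],[[0,0,-0.9],[0,0,0.1],-1],[[0,0,-0.9],[0,0,0.1],-1],[[0,0,-0.9],[0,0,0.1],-1],[[0,0,-0.9],[0,0,0],-1],[[0,0,-0.7],[0,0,0],-1],[[0,0,-0.3],[0,0,0],-1],[[0,0,0],[0,0,0],-1]]'; python3 -c "
from h import *
show();go([.533,.003,.12],np.radians(-90.8))"
```

```text
clock: 11.72
position: [0.5225, 0.0148, 0.2011]
ee_rot: [2.071, 1.557, 0.502]
wrist_force: [-0.0, 1.0, -0.3]
width: 0.0853
11.7167 [0.5225 0.0148 0.2011] w 0.0853 F [-0.   1.  -0.3]
[[ 0.012  1.     0.002]
 [ 0.007  0.002 -1.   ]
 [-1.     0.012 -0.007]]
shift [2.03 0.24 0.31]
turn [ 0.18 -0.08 -0.14]
```

```bash
python3 -m creep '[[[0.3,0.24,0.25],[0.2,0,-0.1],-1],[[0.8,0,0],[0,0,0],-1],[[0.7,0,0],[0,0,0],-1],[[0.6,0,0],[0,0,0],-1],[[0.3,0,0],[0,0,0],-1],[[0,0,0],[0,0,0],-1],[[0,0,0],[0,0,0],-1]]'; python3 -c "
from h import *
show();go([.533,.003,.05],np.radians(-90.8))"
```

```text
clock: 12.3
position: [0.5307, 0.013, 0.0893]
ee_rot: [2.668, 1.563, 1.1]
wrist_force: [-0.1, -0.6, 0.7]
width: 0.0854
12.3 [0.5307 0.013  0.0893] w 0.0854 F [-0.1 -0.6  0.7]
[[ 0.003  1.     0.003]
 [ 0.007  0.002 -1.   ]
 [-1.     0.003 -0.007]]
shift [0.98 0.05 0.26]
turn [ 0.19 -0.08 -0.04]
```

```bash
python3 -m creep '[[[0.4,0.05,0.26],[0.2,-0.1,0],-1],[[0.3,0,0],[0,0,0],-1],[[0,0,0],[0,0,0],-1],[[0,0,0],[0,0,0],-1]]'; python3 - <<'E'
from h import *
show();go([.533,.003,.019],np.radians(-90.8))
snap("wrist","w4.png",(160,60,480,340),2.2); c=cam("wrist");print([proj(c,p) for p in ([.533,.036,.048],[.533,-.03,.048],[.533,.003,.066])])
E
```

```text
clock: 12.63
position: [0.5347, 0.0029, 0.0633]
ee_rot: [1.293, 1.563, -0.292]
wrist_force: [0.9, -0.4, 0.7]
width: 0.0847
12.6333 [0.5347 0.0029 0.0633] w 0.0847 F [ 0.9 -0.4  0.7]
[[ 0.008  1.    -0.014]
 [-0.002 -0.014 -1.   ]
 [-1.     0.008  0.002]]
shift [ 1.11 -0.05 -0.01]
turn [-0.    0.03 -0.09]
[array([269.80362299, 242.56816616]), array([379.8184506 , 241.00369082]), array([324.98369947, 254.9560546 ])]
```

View pics/w4.png

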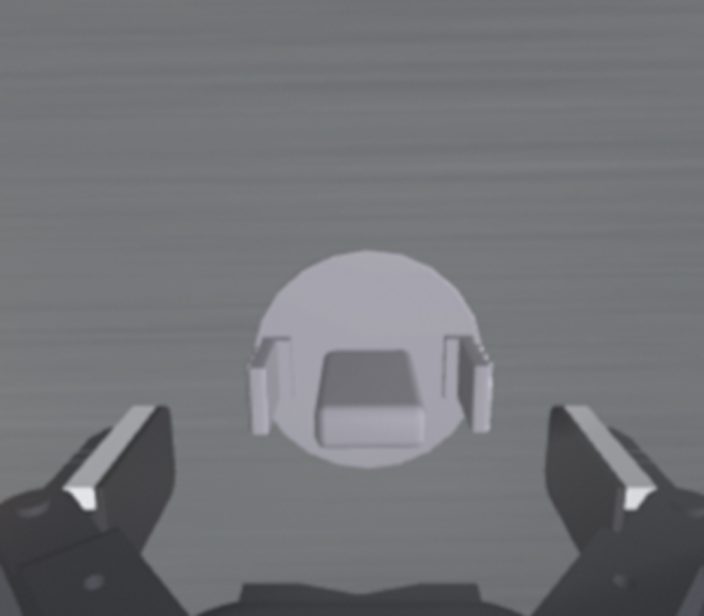

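```bash
python3 -m creep '[[[0.3,0,0.05],[0,0,-0.1],-1],[[0.4,0,0],[0,0,0],-1],[[0.2,0,0],[0,0,0],-1],[[0,0,0],[0,0,0],-1],[[0,0,0],[0,0,0],-1]]'; python3 -c "
from h import *
show();go([.534,.001,.019],np.radians(-90.8))"
```

```text
clock: 13.1
position: [0.5384, 0.0019, 0.0287]
ee_rot: [1.33, 1.565, -0.253]
wrist_force: [1.0, 0.9, -0.7]
width: 0.0856
13.1 [0.5384 0.0019 0.0287] w 0.0856 F [ 1.   0.9 -0.7]
[[ 0.006  1.    -0.012]
 [-0.001 -0.012 -1.   ]
 [-1.     0.006  0.001]]
shift [ 0.24 -0.11  0.02]
turn [ 0.02  0.02 -0.06]
```

```bash
python3 -m creep '[[[0.24,-0.1,0.02],[0,0,0],-1],[[0.05,-0.03,0],[0,0,0],-1],[[0,0,0],[0,0,0],-1]]'; python3 -c "
from h import *
show();go([.534,.001,.019],np.radians(-90.8))"
```

```text
clock: 13.35
position: [0.5339, 0.0014, 0.017]
ee_rot: [1.422, 1.563, -0.161]
wrist_force: [-0.3, -0.1, 0.5]
width: 0.085
13.35 [0.5339 0.0014 0.017 ] w 0.085 F [-0.3 -0.1  0.5]
[[ 0.007  1.    -0.012]
 [-0.001 -0.012 -1.   ]
 [-1.     0.007  0.001]]
shift [-0.05  0.    0.01]
turn [ 0.02  0.01 -0.09]
```

```bash
python3 -m creep '[[[-0.06,0,0],[0,0,0],-1],[[0,0,0],[0,0,0],1],[[0,0,0],[0,0,0],1],[[0,0,0],[0,0,0],1],[[0,0,0],[0,0,0],1],[[0,0,0],[0,0,0],1]]'; python3 -m creep '[[[0,0,0],[0,0,0],1],[[0,0,0],[0,0,0],1],[[0,0,0],[0,0,0],1]]';python3 -c "
from h import *
show()"
```

```text
clock: 13.85
position: [0.5352, 0.0017, 0.0245]
ee_rot: [1.262, 1.562, -0.32]
wrist_force: [-1.0, -0.3, -2.6]
width: 0.0443
clock: 14.1
position: [0.5349, 0.0017, 0.0242]
ee_rot: [1.291, 1.561, -0.292]
wrist_force: [-1.0, -0.5, -2.9]
width: 0.044
14.1 [0.5349 0.0017 0.0242] w 0.044 F [-1.  -0.5 -2.9]
[[ 0.009  1.    -0.012]
 [-0.003 -0.012 -1.   ]
 [-1.     0.009  0.003]]
```

```bash
python3 -m creep '[[[-0.4,0,0],[0,0,0],1],[[-0.8,0,0],[0,0,0],1],[[-0.9,0,0],[0,0,0],1],[[-0.9,0,0],[0,0,0],1],[[-0.9,0,0],[0,0,0],1],[[-0.4,0,0],[0,0,0],1],[[0,0,0],[0,0,0],1],[[0,0,0],[0,0,0],1]]'; python3 - <<'E'
from h import *
show();go([.566,-.2298,.16],np.radians(-90))
a=np.array(eyes.read_camera("wrist"))[120:380,170:470]; s=cam("scene"); u=proj(s,np.array(sensors.state()["position"])).astype(int); print(u)
b=np.array(eyes.read_camera("scene"))[max(0,u[1]-80):u[1]+50,u[0]-75:u[0]+75]
a=cv2.resize(a,(400,347)); b=cv2.resize(b,(400,347),interpolation=cv2.INTER_CUBIC); cv2.imwrite("pics/g1.png",np.hstack([a,b])[:,:,::-1])
E
```

```text
clock: 14.77
position: [0.5273, 0.0014, 0.1954]
ee_rot: [-1.327, 1.563, -2.91]
wrist_force: [0.3, 0.1, -2.1]
width: 0.0438
14.7667 [0.5273 0.0014 0.1954] w 0.0438 F [ 0.3  0.1 -2.1]
[[-0.008  1.    -0.012]
 [-0.002 -0.012 -1.   ]
 [-1.    -0.008  0.002]]
shift [0.89 1.04 5.77]
turn [-0.13  0.02  0.09]
[271 160]
```

View pics/g1.png

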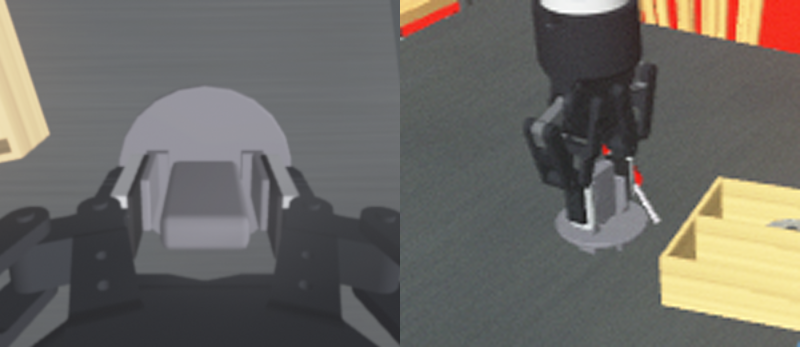

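```bash
python3 - <<'E'
from h import *
i=eyes.camera_info("wrist");T=np.array(i["tool_from_camera"]);K=np.array(i["K"]);print(K[0,0])
def tool(u,v,xt):
    d=T[:3,:3]@np.linalg.inv(K)@np.array([170+u*.75,120+v*.7493,1]); o=T[:3,3]; return o+d*(xt-o[0])/d[0]
for h in(.016,.019,.022,.025):
    xg=h-.066  # tool x of grip top when TCP is h above underside
    a=tool(162,231,xg);b=tool(249,231,xg);f=tool(205,215,xg);n=tool(205,247,xg)
    q=tool(205,87,h-.018) # far edge of plate
    print(h,"griplen",abs(a-b)[2],"mid z",(a+b)[2]/2,"y range",n[1],f[1],"plate far y ->axis y",q[1]+np.array([.037,-.037]))
E
```

```text
282.82740532440266
0.016 griplen 0.024111690308635563 mid z -0.0003859474015247225 y range 0.0009459286729366218 0.011020201645425547 plate far y ->axis y [ 0.07355154 -0.00044846]
0.019 griplen 0.024898494439133723 mid z -0.0003804771026256308 y range -0.0011854762818297726 0.009217536794942992 plate far y ->axis y [ 0.07291457 -0.00108543]
0.022 griplen 0.02568529856963188 mid z -0.00037500680372653736 y range -0.003316881236596139 0.007414871944460451 plate far y ->axis y [ 0.0722776 -0.0017224]
0.025 griplen 0.026472102700130038 mid z -0.00036953650482744564 y range -0.00544828619136252 0.005612207093977903 plate far y ->axis y [ 0.07164063 -0.00235937]
```

```bash
python3 -m creep '[[[0,0.1,0.5],[0,0,0],1],[[0,0.15,0.9],[0,0,0],1],[[0,0.15,0.9],[0,0,0],1],[[0,0.15,0.9],[0,0,0],1],[[0,0.15,0.9],[0,0,0],1],[[0,0.15,0.8],[0,0,0],1],[[0,0,0.4],[0,0,0],1],[[0,0,0],[0,0,0],1]]'; python3 -c "
from h import *
show();go([.5675,-.2298,.15],np.radians(-90))"
```

```text
clock: 15.53
position: [0.5476, -0.2124, 0.1694]
ee_rot: [-1.742, 1.523, 2.973]
wrist_force: [-0.4, -0.7, -2.6]
width: 0.0437
15.5333 [ 0.5476 -0.2124  0.1694] w 0.0437 F [-0.4 -0.7 -2.6]
[[-0.047  0.999  0.002]
 [ 0.008  0.002 -1.   ]
 [-0.999 -0.047 -0.008]]
shift [0.46 0.52 0.44]
turn [ 0.02 -0.09  0.54]
```

```bash
python3 -m creep '[[[0,0.3,0.3],[0,0,0.5],1],[[0,0.15,0.1],[0,-0.1,0.1],1],[[0.1,0,0],[0,0,0],1],[[0,0,0],[0,0,0],1],[[0,0,0],[0,0,0],1]]'; python3 -c "
from h import *
show();go([.5675,-.2298,.135],np.radians(-90))"
```

```text
clock: 15.95
position: [0.5594, -0.2235, 0.1532]
ee_rot: [-2.171, 1.555, 2.544]
wrist_force: [0.5, 0.3, -2.0]
width: 0.044
15.95 [ 0.5594 -0.2235  0.1532] w 0.044 F [ 0.5  0.3 -2. ]
[[-0.013  1.     0.002]
 [ 0.009  0.002 -1.   ]
 [-1.    -0.013 -0.009]]
shift [0.45 0.21 0.16]
turn [ 0.03 -0.1   0.15]
```

```bash
python3 -m creep '[[[0.1,0.21,0.16],[0,-0.1,0.2],1],[[0.1,0,0],[0,0,0],1],[[0,0,0],[0,0,0],1],[[0,0,0],[0,0,0],1]]'; python3 -c "
from h import *
show();go([.5675,-.2298,.12],np.radians(-90))"
```

```text
clock: 16.28
position: [0.5689, -0.2245, 0.1435]
ee_rot: [2.039, 1.566, 0.479]
wrist_force: [1.0, -0.1, -2.3]
width: 0.0443
16.2833 [ 0.5689 -0.2245  0.1435] w 0.0443 F [ 1.  -0.1 -2.3]
[[ 0.004  1.     0.01 ]
 [ 0.002  0.01  -1.   ]
 [-1.     0.004 -0.002]]
shift [ 0.59 -0.04  0.13]
turn [ 0.11 -0.02 -0.05]
```

```bash
python3 -m creep '[[[0.2,-0.03,0.15],[0.1,0,0],1],[[0.1,0,0.03],[0,0,0],1],[[0,0,0],[0,0,0],1],[[0,0,0],[0,0,0],1]]'; python3 - <<'E'
from h import *
show();go([.5675,-.2298,.12],np.radians(-90))
a=np.array(eyes.read_camera("wrist"))[60:380,150:490]; 
b=np.array(eyes.read_camera("scene"))[200:345,165:285]
a=cv2.resize(a,(440,414)); b=cv2.resize(b,(343,414),interpolation=cv2.INTER_CUBIC); cv2.imwrite("pics/g2.png",np.hstack([a,b])[:,:,::-1])
s=cam("scene"); print([(proj(s,[.5665,-.2298,z])-[165,200])*[343/120,414/145]+[440,0] for z in (.09,.115)])
E
```

```text
clock: 16.62
position: [0.568, -0.2319, 0.1307]
ee_rot: [1.952, 1.566, 0.382]
wrist_force: [0.1, 0.1, -2.2]
width: 0.0443
16.6167 [ 0.568  -0.2319  0.1307] w 0.0443 F [ 0.1  0.1 -2.2]
[[ 0.005  1.     0.001]
 [ 0.002  0.001 -1.   ]
 [-1.     0.005 -0.002]]
shift [ 0.27 -0.01 -0.05]
turn [ 0.01 -0.02 -0.05]
[array([598.5003231 , 203.37081035]), array([592.42814896, 175.10540905])]
```

View pics/g2.png

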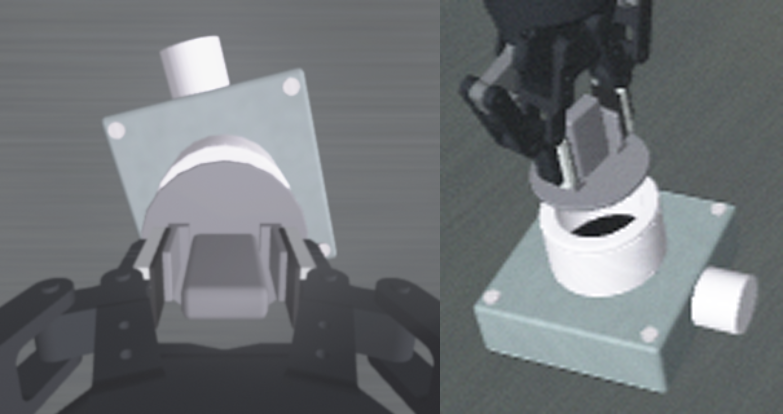

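```bash
python3 -m creep '[[[0.2,0,-0.05],[0,0,0],1],[[0.15,0,0],[0,0,0],1],[[0,0,0],[0,0,0],1]]'; python3 -c "
from h import *
show();go([.5675,-.2298,.1],np.radians(-90))"
```

```text
clock: 16.97
position: [0.569, -0.2298, 0.1167]
ee_rot: [1.745, 1.564, 0.175]
wrist_force: [-0.9, -0.3, -2.7]
width: 0.0444
16.9667 [ 0.569  -0.2298  0.1167] w 0.0444 F [-0.9 -0.3 -2.7]
[[ 0.007  1.     0.001]
 [ 0.001  0.001 -1.   ]
 [-1.     0.007 -0.001]]
shift [ 0.42 -0.04 -0.  ]
turn [ 0.01 -0.01 -0.08]
```

```bash
python3 -m creep '[[[0.12,-0.03,0],[0,0,0],1],[[0.1,0,0],[0,0,0],1]]'; python3 -m creep '[[[0.1,0,0],[0,0,0],1],[[0,0,0],[0,0,0],1]]'; python3 -c "
from h import *
show();go([.5675,-.2298,.1],np.radians(-90))"
```

```text
clock: 17.13
position: [0.5681, -0.2296, 0.1075]
ee_rot: [1.726, 1.563, 0.157]
wrist_force: [0.3, 0.4, -2.5]
width: 0.0443
clock: 17.3
position: [0.5672, -0.2292, 0.1017]
ee_rot: [1.92, 1.565, 0.351]
wrist_force: [-0.4, -0.4, -2.7]
width: 0.0442
17.3 [ 0.5672 -0.2292  0.1017] w 0.0442 F [-0.4 -0.4 -2.7]
[[ 0.006  1.     0.002]
 [ 0.002  0.002 -1.   ]
 [-1.     0.006 -0.002]]
shift [0.04 0.01 0.02]
turn [ 0.02 -0.02 -0.06]
```

```bash
python3 -m creep '[[[0.08,0,0.01],[0,0,0],1],[[0.05,0,0],[0,0,0],1]]'; python3 -m creep '[[[0.08,0,0],[0,0,0],1],[[0.06,0,0],[0,0,0],1]]'; python3 -m creep '[[[0.08,0,0],[0,0,0],1],[[0.06,0,0],[0,0,0],1]]'
```

```text
clock: 17.47
position: [0.5681, -0.2295, 0.0997]
ee_rot: [1.863, 1.565, 0.294]
wrist_force: [-7.3, 2.4, 13.6]
width: 0.044
clock: 17.63
position: [0.5681, -0.2296, 0.0998]
ee_rot: [1.873, 1.567, 0.303]
wrist_force: [-3.5, 1.7, 5.8]
width: 0.0444
clock: 17.8
position: [0.5681, -0.2296, 0.0997]
ee_rot: [1.698, 1.569, 0.128]
wrist_force: [-5.0, 1.2, 6.3]
width: 0.0444
```

```bash
python3 -m creep '[[[0.05,0,0],[0,0,0],-1],[[0.03,0,0],[0,0,0],-1],[[0,0,0],[0,0,0],-1],[[0,0,0],[0,0,0],-1],[[0,0,0],[0,0,0],-1],[[0,0,0],[0,0,0],-1]]'; python3 -m creep '[[[-0.3,0,0],[0,0,0],-1],[[-0.6,0,0],[0,0,0],-1],[[-0.9,0,0],[0,0,0],-1],[[-0.9,0,0],[0,0,0],-1],[[-0.7,0,0],[0,0,0],-1],[[-0.3,0,0],[0,0,0],-1],[[0,0,0],[0,0,0],-1]]'; python3 - <<'E'
from h import *
show()
c=cam("wrist");u=proj(c,[.5665,-.2298,.1]).astype(int);x0=u[0]-75;y0=max(0,u[1]-75)
im=np.array(eyes.read_camera("wrist")); a=cv2.resize(im[y0:y0+130,x0:x0+130],(430,430),interpolation=cv2.INTER_CUBIC)
cv2.imwrite("pics/raw_w5.png",im[:,:,::-1])
b=cv2.resize(np.array(eyes.read_camera("scene"))[215:345,170:280],(364,430),interpolation=cv2.INTER_CUBIC)
cv2.imwrite("pics/f.png",np.hstack([a,b])[:,:,::-1]); print(x0,y0,"scale",430/130)
k=430/130
print("home preds: grip top",(proj(c,[.5665,-.2298,.142])-[x0,y0])*k,"tab outer",[(proj(c,[.5665,-.2298+s*.032,.124])-[x0,y0])*k for s in(1,-1)],"plate",(proj(c,[.5665,-.2298,.094])-[x0,y0])*k, [(proj(c,[.5665,-.2298+s*.037,.094])-[x0,y0])*k for s in(1,-1)])
s=cam("scene");print("scene grip",(proj(s,[.5665,-.2298,.142])-[170,215])*k+[430,0],"plate",(proj(s,[.5665,-.2298,.094])-[170,215])*k+[430,0])
E
```

```text
clock: 18.3
position: [0.5707, -0.231, 0.0983]
ee_rot: [1.261, 1.563, -0.31]
wrist_force: [-0.1, -0.6, 0.1]
width: 0.085
clock: 18.88
position: [0.5693, -0.2294, 0.2558]
ee_rot: [1.524, 1.565, -0.045]
wrist_force: [0.6, 0.5, 0.1]
width: 0.0851
18.8833 [ 0.5693 -0.2294  0.2558] w 0.0851 F [0.6 0.5 0.1]
[[ 0.006  1.     0.002]
 [-0.     0.002 -1.   ]
 [-1.     0.006  0.   ]]
249 116 scale 3.3076923076923075
home preds: grip top [249.95839933 282.20604452] tab outer [array([143.77412824, 266.76021706]), array([355.71817478, 266.96328045])] plate [249.42509625 245.09673693] [array([138.30969067, 244.99205773]), array([360.55868343, 245.20143325])]
scene grip [581.9479707  116.40508574] plate [595.77364259 180.83354094]
```

View pics/f.png

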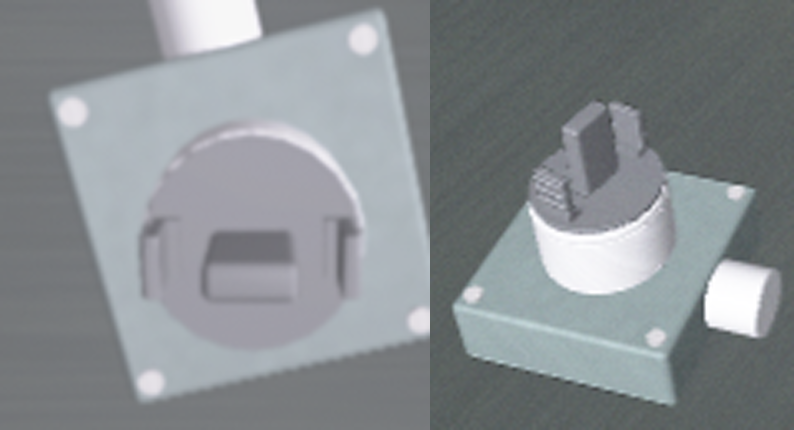

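```bash
python3 - <<'E'
from h import *
c=cam("wrist");k=430/130;f=lambda p:np.round((proj(c,p)-[249,116])*k,1)
for z,r in((.094,.037),(.09,.038),(.045,.038)): print(z,"+x",f([.5665+r,-.2298,z]),"-x",f([.5665-r,-.2298,z]),"+y",f([.5665,-.2298+r,z]),"-y",f([.5665,-.2298-r,z]))
print("cap from plate edges", pix(c,249+250/k,116+242.5/k,.094))
E
```

```text
0.094 +x [251.9 128. ] -x [251.3 347.8] +y [139.2 241.2] -y [364.  241.5]
0.09 +x [251.8 123.6] -x [251.2 346.7] +y [137.5 238.6] -y [365.6 238.9]
0.045 +x [251.3 111.7] -x [250.8 308.9] +y [151.  212.9] -y [351.2 213.2]
cap from plate edges [ 0.5661152  -0.22928963  0.094     ]
```

```bash
python3 - <<'E'
from h import *
im=cv2.imread("pics/raw_w5.png")
print("row187 L",im[187,284:300].tolist());print("row187 R",im[187,350:366].tolist());print("col325 top",im[148:164,325].tolist());print("col325 bot",im[214:228,325].tolist())
c=cam("wrist");print([proj(c,[.5665,-.2298+s*.037,.094]) for s in(1,-1)],[proj(c,[.5665+s*.037,-.2298,.094]) for s in(1,-1)])
E
```

```text
row187 L [[188, 183, 174], [189, 183, 174], [189, 183, 175], [190, 184, 174], [190, 184, 174], [188, 182, 173], [174, 168, 161], [149, 142, 139], [137, 130, 130], [139, 132, 132], [141, 134, 135], [147, 139, 140], [154, 146, 147], [155, 147, 148], [156, 148, 149], [161, 152, 154]]
row187 R [[152, 143, 144], [117, 112, 112], [106, 101, 101], [122, 115, 116], [139, 131, 133], [146, 138, 139], [157, 149, 149], [179, 169, 170], [197, 188, 186], [201, 194, 188], [196, 189, 180], [193, 186, 177], [192, 186, 177], [191, 185, 176], [190, 184, 175], [188, 182, 174]]
col325 top [[191, 185, 177], [191, 185, 176], [191, 184, 176], [190, 183, 179], [190, 181, 181], [192, 182, 185], [199, 189, 192], [211, 200, 204], [206, 195, 198], [180, 169, 171], [171, 161, 162], [172, 161, 163], [172, 162, 163], [172, 162, 163], [172, 162, 163], [171, 162, 163]]
col325 bot [[167, 157, 159], [167, 158, 159], [167, 157, 158], [167, 157, 158], [167, 157, 159], [167, 157, 158], [167, 158, 159], [172, 163, 161], [177, 170, 164], [182, 175, 168], [183, 176, 168], [183, 177, 168], [184, 178, 169], [183, 177, 168]]
[array([291.07023769, 188.91963535]), array([359.04908796, 189.01945418])] [array([325.14373134, 154.70156319]), array([324.9639316 , 221.15568278])]
```

```bash
python3 -c "
from h import *
print(order.hand_in());show()"
```

```text
the job is handed in; nothing more can be done
None
the job is handed in; nothing more can be done
```

The cap is on the port and the job is handed in. The clock stood at about 19 s of the 64 s allowed. The hand-in reports no verdict, so what follows rests on my own last checks.

**What I did:** I lifted the cap out of the tray by its middle grip and set it down at about (0.533, 0.003). I let go, turned the tool 90° and took the cap again by both tabs, pinched. I lowered it into the port until it met the rim, then opened the fingers and backed off about 155 mm.

**What the last checks showed:**
- **Seating:** contact came at a tool height of 0.0997 m, against 0.1005 m predicted for fully home. The last pictures show the plate flat on the rim.
- **Tabs:** they look spread, at roughly 66 mm over both, against about 64 mm expected when latched. That difference is within reading error.
- **Centring:** the cap's axis is about 1 to 2.5 mm from the port's axis. The readings differ by that much, partly because the top and wrist cameras put the rim about 2 mm apart in x. All are inside the 5 mm limit.
- **Robot:** nothing is touching the gripper; the wrist force is about zero.

**Not checked or unexplained:**
- I did not measure the cap's tilt or the tab travel directly.
- I did not look at the wheel or the vase again after the moves. The arm never went near the vase, and it did not touch the wheel.
- The finger opening read 44 mm on the pinched tabs instead of the expected 49 mm. It also read about 1 mm low on the 12 mm grip. I put the first down to pad give, without confirming it.

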